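# Calibrate the bakery's bench scale: test weight on, then hold the calibration key

### The job

Calibrate the bench scale: take the 500 g brass weight (the middle-sized of the three on the tray), stand it gently in the middle of the scale's pan and let go of it. Then press the blue key on the scale's front panel all the way in and keep it in for at least three seconds, firmly but without leaning hard on the scale and without pressing the other two keys; the job finishes with you still holding the blue key in. Leave the other two weights and the tub of dough balls where they are.

Things in the scene. Friction and masses are not known exactly. Their poses are not given: they have to be found in the camera images.
- weight_500: the 500 g calibration weight, solid brass, middle-sized: upright cylinder of 38 mm diameter and 46 mm height, above it a neck and a round knob of 29 mm diameter (widest from 57 to 65 mm up), 68 mm tall in all. Origin at the centre of its underside, z up. It stands loose on the lined tray, in any of three places in the row.
- weight_200: the small weight, 200 g, brass: 28 mm diameter, 52 mm tall; origin at the centre of its underside. Leave it standing.
- weight_1000: the large weight, 1 kg, brass: 48 mm diameter, 86 mm tall; origin at the centre of its underside. Leave it standing.
- tray: fixed flat steel tray with a black rubber lining, 240 mm (its x) by 104 mm (its y), rim 12 mm high; origin at the centre of its underside, the lining's top 6 mm above it. The three weights stand on it in a row along its x axis, 72 mm apart. It is either left or right of the scale.
- scale: the bench scale, fixed: white housing 300 mm deep (its x) by 230 mm wide (its y). Origin at the centre of its underside; its front, with the keys and the display, looks along its -x axis, roughly to the robot. The front panel, 105 mm deep, rises from 42 mm height at the front edge to 74 mm at the back (17 degrees of slope, facing up and to the front); the housing behind it is 74 mm high and carries the pan.
- pan: the scale's flat steel pan, 200 mm (x) by 240 mm (y), rigidly carried by the scale; same axes as the scale; origin at the centre of its underside, 10 mm below its top and 83 mm above the table.
- pan_center (a point): middle of the pan's top face, 93 mm above the table, 50 mm behind the scale's centre (its +x).
- key_cal (a joint): travel of the blue key, m: 0 out, 0.005 fully in against its stop. Spring-loaded: 2 N to start it, 7 N to hold it fully in; it springs out when let go. It moves square to the sloped panel, and a straight push downwards works it too.
- key_cal_top (a point): centre of the blue key's top face; round cap of 22 mm diameter standing 8 mm proud of the panel, at the end of the row of three on the scale's -y side, 70 mm from the middle key. Its z axis is the panel's outward normal. It moves with the key.
- key_tare (a joint): travel of the grey middle key, m (same make of key). Do not press.
- key_tare_top (a point): centre of the grey key's top face, in the middle of the row.
- key_power (a joint): travel of the red key, m (same make of key). Do not press.
- key_power_top (a point): centre of the red key's top face, at the +y end of the row.
- tub: tan plastic tub 200 by 130 mm, 60 mm high, with fried dough balls heaped to 94 mm, on the other side of the scale from the tray; origin at the centre of its underside. Leave it where it is.

How it is judged:
By the outcome, as a careful person would: the job done as asked, in the order asked, and still so for the second after the job is handed in, while the arm keeps its last pose, push and grip.
It also fails if it takes over 54 s, if anything falls off the work surface, if the arm or the gripper's body presses on something with over 40 N, if the wrist force passes 120 N, or if a joint passes its speed limit or range.

### The arm

A 7-joint arm with a two-finger parallel gripper is mounted at the origin on the work surface. World frame = base frame: x ahead of the robot, y to its left, z up, the work surface at z = 0. Lengths are in m, angles in rad, forces in N, time in s.
With the tool pointing down it reaches from about 0.4 to 0.85 m from the base axis. Payload 4.5 kg.
Tool frame: the origin (TCP) lies midway between the tips of the shut fingers; the grasp point (between the pads) lies 19 mm behind it; z points along the fingers, y is the direction in which the jaws open and shut (so a half turn about z gives the same grasp; the last joint's range is limited). The gripper opens to 88 mm and grips with 3 to 60 N. Pads are 18 mm wide; open, the fingers measure 123 mm over their backs; the gripper's body (75 mm by 187 mm) begins 45 mm behind the grasp point.
Start: joints at [-1.205, 0.689, -0.195, 1.565, 0.157, 0.902, -0.215], TCP at [0.204, 0.591, 0.207] pointing down, gripper open.
Joint ranges: [-3.01, 3.01], [-0.46, 2.08], [-1.47, 1.51], [0.13, 2.56], [-1, 4.14], [0.04, 2.09], [-2.66, 2.66]. Speed limits (rad/s): [2.57, 2.57, 3.14, 3.14, 3.14, 3.14, 3.14].

### API

Orientations are given as a unit quaternion [x, y, z, w].
In Python, from plant import get_state, snapshot, finish_job, regions_of gives the robot as it stands.
- The arm moves only by the tool send_rows, never from a script. Its argument "series" is a list of rows, each an object of numbers: "grip": the opening, from 0 (shut) to 1 (fully open); "dx", "dy", "dz": the shift along the tool's x, y, z in mm; "turn": the turn about the tool's z in rad. A call has 1 to 20 rows; each row shifts and turns the commanded pose from where the row before left it, along the tool's axes as they then stand; what a row does not reach is not made up. A row lasts 1/10 s, in which the tool goes at most 50 mm and 8.59 degrees, less where a joint would pass 70% of its speed; a pose out of reach is approached as far as the arm can. A call is refused whole if a number of a shift passes 50 or a number of a turn 0.15, either way. A call with a gripper value outside its range is refused whole. The fingers move at their own pace and stop on an object; "force" is the grip in N (left out, the last holds). Time passes only in rows, so rows that do not move let the fingers close. It gives the time, the measured TCP pose, the force and the opening at its end, in the units of the state.
- get_state(): the state, without advancing time (a new reading comes with each control period).
- snapshot(name): name is "scene" or "top" or "wrist"; returns a dict with "img" (480x640x3 uint8, red, green, blue), "depth" (480x640 float32, m along the optical axis (not along the pixel's ray), 0 where there is no reading), "fov_y" (degrees; the focal length in pixels is half the picture's height over the tangent of half this angle, whatever the lens; pixels are square), "cx", "cy" (the principal point, pixels), "R" (3x3) and "t" (3): a world point X has camera coordinates R X + t. Camera axes: x right, y down, z forward; pixel columns grow to the right and rows downward; lengths in m; the calibration is good to about 2 mm. A picture is of the moment at which its call begins.
- finish_job(): hands the job in, once; it reports no verdict.
Trained networks look in a picture, given as the dict that the camera call returned (one of the last four; its "shot" number tells which), for a name from the list of things; names that differ only in an ending like _2 or _b are one class to them, and where a whole thing is asked for, a point or a joint stands for the part that bears it (a point fixed in the world has none). Each returns a list of dicts, best first, with "score" (0 to 1); they miss things now and then, are a little off and sometimes report something else, mostly with a low value. They report only what shows in the picture. A call takes as long as a camera call.
- regions_of(picture, target): "pixels" (480x640 bool, what is visible of it) and "extent" ([left, top, right, bottom] in pixels, round what is visible of it).
The state is a dict: "clock": time; "q": joint angles; "qd": joint speeds; "joint_torque": joint torques, N m; "tool_pos": TCP position; "eef_rot": TCP orientation; "contact_force": force on the tool from outside, world axes, zero at the start; "moment": the same for the moment, N m; "opening": opening from 0.0 (shut) to 1.0 (fully open).
Only numpy, scipy, OpenCV 4.12 (cv2) and the standard library are available. Lean on these libraries where they do the work, as an engineer would, in place of code of your own. Each camera call takes 0.05 s, during which the arm holds its last target.

## Working session

There is one attempt and no reset: what is moved stays moved. The work goes in short steps, Python scripts to look and compute and a tool call to move; the robot and the scene stay as the last step left them, time stands still between calls to the robot, and variables do not carry over. Pictures are saved under pics/ and viewed, and the job is handed in when it is done.

Besides the shell and the picture viewer there is one more tool, called after "Request:" in YAML: its name, and indented under it one key for each argument. send_rows: Moves the arm, as the interface text tells. Its arguments: {"type":"object","properties":{"series":{"type":"array","items":{"type":"object","properties":{"grip":{"type":"number"},"dx":{"type":"number"},"dy":{"type":"number"},"dz":{"type":"number"},"turn":{"type":"number"}}}},"force":{"type":"number"}},"required":["series"]}

```bash
mkdir -p pics; cat > h.py <<'E'
import numpy as np, cv2
from plant import get_state, snapshot, finish_job, regions_of
def save(s,n): cv2.imwrite('pics/'+n+'.png', cv2.cvtColor(s['img'],cv2.COLOR_RGB2BGR))
def pts(s,mask):
    v,u=np.nonzero(mask&(s['depth']>0)); z=s['depth'][v,u]
    f=240/np.tan(np.radians(s['fov_y'])/2)
    c=np.stack([(u-s['cx'])/f*z,(v-s['cy'])/f*z,z],1)
    return (c-s['t'])@np.array(s['R'])
E
python3 - <<'E'
from h import *
st=get_state(); print({k:np.round(v,3) for k,v in st.items()})
for n in ['top','scene']:
    s=snapshot(n); save(s,n+'0')
    for t in ['weight_500','weight_200','weight_1000','tray','scale','pan','tub','key_cal_top','key_tare_top','key_power_top']:
        for r in regions_of(s,t)[:2]:
            P=pts(s,r['pixels'])
            print(n,t,round(r['score'],2),np.round(r['extent']),len(P),np.round(np.median(P,0),3) if len(P) else '',np.round(P.min(0),3) if len(P) else '',np.round(P.max(0),3) if len(P) else '')
E
```

```text
{'clock': np.float64(0.0), 'q': array([-1.205,  0.69 , -0.194,  1.566,  0.157,  0.902, -0.215]), 'qd': array([-0.002,  0.001,  0.001, -0.001,  0.001, -0.   , -0.001]), 'joint_torque': array([ 1.0000e-03, -5.2757e+01, -1.2670e+00, -1.5343e+01, -5.3000e-02,
        7.0000e-03,  0.0000e+00]), 'tool_pos': array([0.203, 0.59 , 0.206]), 'eef_rot': array([ 0.165,  0.986, -0.001, -0.   ]), 'contact_force': array([-0.783, -0.162, -0.245]), 'moment': array([-0.056,  0.026, -0.088]), 'opening': np.float64(0.993)}
top weight_500 0.98 [135. 236. 171. 266.] 796 [0.54  0.307 0.069] [0.52  0.293 0.002] [0.578 0.366 0.095]
top weight_500 0.7 [140. 315. 167. 335.] 466 [0.401 0.304 0.054] [0.382 0.294 0.007] [0.418 0.326 0.078]
top weight_200 0.98 [135. 236. 171. 266.] 796 [0.54  0.307 0.069] [0.52  0.293 0.002] [0.578 0.366 0.095]
top weight_200 0.7 [140. 315. 167. 335.] 466 [0.401 0.304 0.054] [0.382 0.294 0.007] [0.418 0.326 0.078]
top weight_1000 0.98 [135. 236. 171. 266.] 796 [0.54  0.307 0.069] [0.52  0.293 0.002] [0.578 0.366 0.095]
top weight_1000 0.7 [140. 315. 167. 335.] 466 [0.401 0.304 0.05
[... 1673 characters left out ...]
0.003] [0.595 0.373 0.065]
scene scale 0.79 [184. 218. 350. 332.] 11825 [ 0.666 -0.014  0.091] [ 0.439 -0.268 -0.003] [0.789 0.097 0.098]
scene pan 0.89 [179. 218. 324. 314.] 7297 [ 0.669 -0.03   0.093] [ 0.515 -0.277 -0.003] [0.789 0.097 0.098]
scene tub 0.72 [185. 175. 276. 239.] 3445 [ 0.56  -0.305  0.049] [ 0.438 -0.409 -0.003] [ 0.647 -0.255  0.097]
scene key_cal_top 0.52 [275. 220. 280. 226.] 28 [ 0.518 -0.15   0.06 ] [ 0.508 -0.16   0.056] [ 0.526 -0.14   0.063]
scene key_tare_top 0.5 [423. 322. 445. 349.] 314 [0.478 0.32  0.039] [0.421 0.279 0.003] [0.486 0.331 0.06 ]
scene key_tare_top 0.42 [297. 230. 301. 236.] 45 [ 0.499 -0.084  0.059] [ 0.485 -0.096  0.054] [ 0.508 -0.075  0.064]
```

View pics/top0.png

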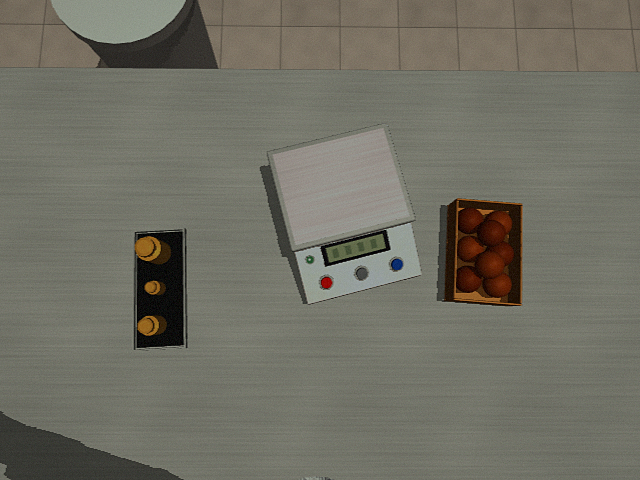

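View pics/scene0.png

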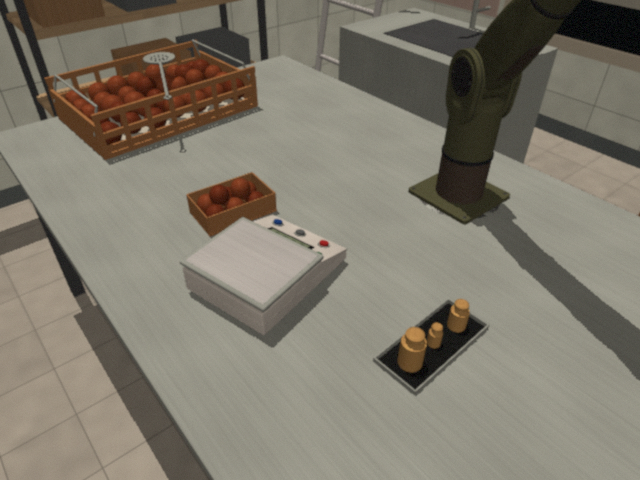

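The top view shows the tray at left, with the 1 kg weight at (150,248), the 200 g at (153,287) and the 500 g at (152,326), nearest the robot. The scale's blue key is at (397,265). Next I'll refine these positions.

```bash
python3 - <<'E'
from h import *
s=snapshot('top'); s2=snapshot('scene')
def rect(P,n):
    r=cv2.minAreaRect((P[:,:2]*1000).astype(np.float32)); print(n,np.round(r[0],1),np.round(r[1],1),round(r[2],2))
for q,n in((s,'top'),(s2,'scene')):
    A=pts(q,np.ones((480,640),bool))
    m=(A[:,2]>.088)&(A[:,2]<.099)&(A[:,0]>.5)&(A[:,0]<.85)&(A[:,1]>-.23)&(A[:,1]<.15); P=A[m]; rect(P,n+' pan'); print(np.median(P[:,2]))
    m=(A[:,2]>.004)&(A[:,2]<.016)&(A[:,0]>.3)&(A[:,0]<.65)&(A[:,1]>.2)&(A[:,1]<.42); rect(A[m],n+' tray')
    for x in (.4,.47,.54):
        m=(abs(A[:,0]-x)<.035)&(abs(A[:,1]-.315)<.05)&(A[:,2]>.02); W=A[m]; zt=np.percentile(W[:,2],98)
        T=W[W[:,2]>zt-.008]; c,r=cv2.minEnclosingCircle((T[:,:2]*1000).astype(np.float32)); print(n,x,'top',round(zt,3),np.round(c,1),round(r,1),'med',np.round(np.median(T,0)*1000,1),len(T))
for r in regions_of(s,'key_cal_top')[:1]:
    P=pts(s,r['pixels']); P=P[P[:,2]>.056]; print('cal',np.round(P.mean(0),4),P.min(0),P.max(0))
    print(cv2.minEnclosingCircle((P[:,:2]*1000).astype(np.float32)))
hsv=cv2.cvtColor(s['img'],cv2.COLOR_RGB2HSV)
m=(hsv[...,0]>105)&(hsv[...,0]<130)&(hsv[...,1]>140)
m[:, :380]=0;m[:,420:]=0
P=pts(s,m);print('blue',len(P),P.mean(0),P.min(0),P.max(0))
E
```

```text
top pan [661.7 -45.3] [199.9 239.9] 14.61
0.09300038200778077
top tray [477.1 303.5] [340.  212.3] 3.39
top 0.4 top 0.075 [399.7 313.5] 14.5 med [400.5 311.9  72.6] 202
top 0.47 top 0.059 [472.  313.9] 11.2 med [470.8 313.4  56.6] 108
top 0.54 top 0.094 [542.9 317.3] 18.4 med [542.5 316.4  90.6] 294
scene pan [661.1 -43.9] [202.6 241.9] 14.68
0.09280003583313119
scene tray [472.3 308.6] [216.  334.6] 89.69
scene 0.4 top 0.076 [400.6 315.2] 15.2 med [402.2 317.2  72.9] 135
scene 0.47 top 0.06 [471.8 316.5] 11.3 med [474.  317.9  56.9] 86
scene 0.54 top 0.094 [543.6 318. ] 19.5 med [545.6 320.5  91.2] 257
cal [ 0.5168 -0.1548  0.0594] [ 0.50649241 -0.16544581  0.05606701] [ 0.52587297 -0.14530683  0.06379649]
((516.1061401367188, -155.82492065429688), 11.344809532165527)
blue 108 [ 0.51907948 -0.15237707  0.05955307] [ 0.50649241 -0.16495655  0.05140183] [ 0.57394941 -0.12274026  0.07113684]
```

Request:
send_rows:
  series:
    - {"turn": -0.12}
    - {"turn": -0.12}
    - {"turn": -0.118}
    - {"dx": -10,"dy": -14,"grip": 0.75}
    - {"dx": -19,"dy": -28}
    - {"dx": -19,"dy": -28}
    - {"dx": -19,"dy": -28}
    - {"dx": -19,"dy": -28}
    - {"dx": -19,"dy": -28}
    - {"dx": -19,"dy": -28}
    - {"dx": -19,"dy": -28}
    - {"dx": -19,"dy": -28}
    - {"dx": -19,"dy": -28}
    - {"dx": -9,"dy": -14,"dz": 20}
    - {"dz": 30}
    - {"dz": 10}
    - {"dz": 0}
    - {"dz": 0}
  force: 25

```text
schema error: expected keys grip, dx, dy, dz, turn
```

```bash
cat > m.py <<'E'
from h import *
from scipy.spatial.transform import Rotation as Ro
def rel(target):
    st=get_state(); R=Ro.from_quat(st['eef_rot']).as_matrix()
    print('t',round(st['clock'],2),'pos',np.round(st['tool_pos'],4),'R',np.round(R,3).tolist(),'F',np.round(st['contact_force'],1),'op',round(st['opening'],3))
    print('shift mm',np.round(1000*R.T@(np.array(target)-st['tool_pos']),1))
E
python3 - <<'E'
from m import *
rel([.400,.314,.021])
s=snapshot('wrist'); save(s,'w1')
A=pts(s,np.ones((480,640),bool))
m=(abs(A[:,0]-.4)<.035)&(abs(A[:,1]-.315)<.03)&(A[:,2]>.062)&(A[:,2]<.085)
T=A[m];print(len(T), cv2.minEnclosingCircle((T[:,:2]*1000).astype(np.float32)) if len(T) else '')
E
```

```text
t 1.25 pos [0.2036 0.5909 0.2073] R [[-0.945, 0.326, 0.0], [0.326, 0.945, 0.0], [0.0, 0.0, -1.0]] F [0.3 0.7 0.2] op 0.998
shift mm [-275.9 -197.9  186.2]
186 ((398.4613037109375, 326.1728515625), 9.589468955993652)
```

View pics/w1.png

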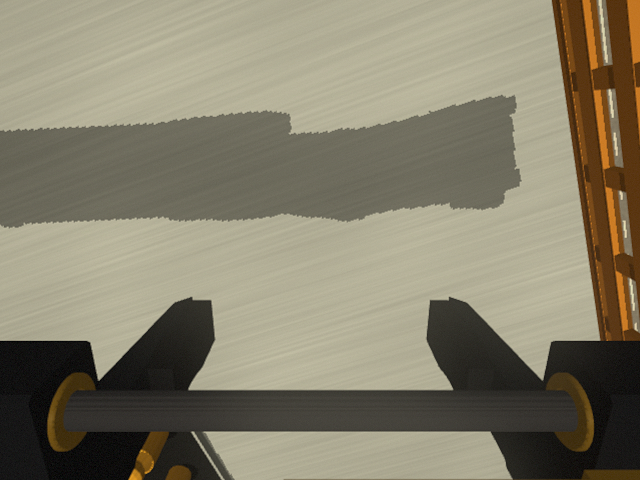

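Request:
send_rows:
  series:
    - {"dx": -13,"dy": -9,"dz": 0,"turn": 0,"grip": 0.75}
    - {"dx": -27,"dy": -20,"dz": 0,"turn": 0,"grip": 0.75}
    - {"dx": -28,"dy": -20,"dz": 0,"turn": 0,"grip": 0.75}
    - {"dx": -28,"dy": -20,"dz": 0,"turn": 0,"grip": 0.75}
    - {"dx": -28,"dy": -20,"dz": 0,"turn": 0,"grip": 0.75}
    - {"dx": -28,"dy": -20,"dz": 0,"turn": 0,"grip": 0.75}
    - {"dx": -28,"dy": -20,"dz": 0,"turn": 0,"grip": 0.75}
    - {"dx": -28,"dy": -20,"dz": 0,"turn": 0,"grip": 0.75}
    - {"dx": -28,"dy": -20,"dz": 0,"turn": 0,"grip": 0.75}
    - {"dx": -27,"dy": -20,"dz": 0,"turn": 0,"grip": 0.75}
    - {"dx": -13,"dy": -9,"dz": 0,"turn": 0,"grip": 0.75}
    - {"dx": 0,"dy": 0,"dz": 10,"turn": -0.12,"grip": 0.75}
    - {"dx": 0,"dy": 0,"dz": 20,"turn": -0.12,"grip": 0.75}
    - {"dx": 0,"dy": 0,"dz": 20,"turn": -0.118,"grip": 0.75}
    - {"dx": 0,"dy": 0,"dz": 0,"turn": 0,"grip": 0.75}
    - {"dx": 0,"dy": 0,"dz": 0,"turn": 0,"grip": 0.75}
  force: 25

```text
clock: 2.9
tool_pos: [0.4002, 0.313, 0.1575]
eef_rot: [-0.011, 1.0, -0.0, -0.0]
contact_force: [-0.9, -1.0, -0.1]
opening: 0.75
```

```bash
python3 - <<'E'
from m import *
rel([.400,.314,.021])
s=snapshot('wrist'); save(s,'w2')
A=pts(s,np.ones((480,640),bool))
m=(abs(A[:,0]-.4)<.035)&(abs(A[:,1]-.315)<.03)&(A[:,2]>.062)&(A[:,2]<.085)
T=A[m];print(len(T), cv2.minEnclosingCircle((T[:,:2]*1000).astype(np.float32)) if len(T) else '')
E
```

```text
t 2.9 pos [0.4002 0.313  0.1575] R [[-1.0, -0.023, -0.0], [-0.023, 1.0, -0.001], [0.0, -0.0, -1.0]] F [-0.9 -1.  -0.1] op 0.75
shift mm [1.000e-01 1.100e+00 1.365e+02]
1367 ((397.94366455078125, 314.3964538574219), 14.380231857299805)
```

View pics/w2.png

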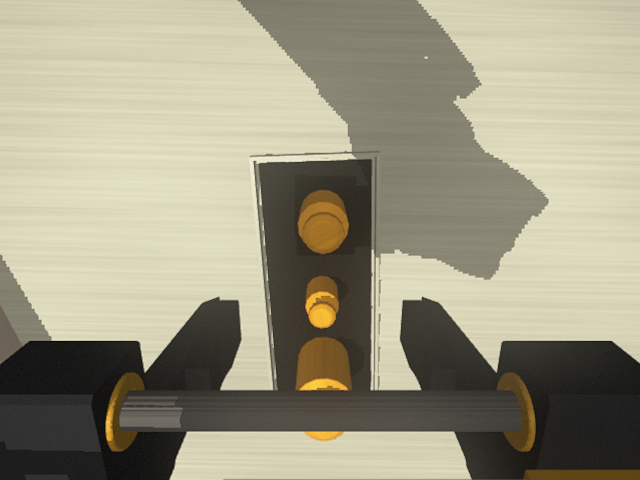

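The wrist view shows the three weights in line, with the 500 g centred between the fingers at (323,410). Descending to grip it.

Request:
send_rows:
  series:
    - {"dx": 0,"dy": 1,"dz": 15,"turn": 0,"grip": 0.75}
    - {"dx": 0,"dy": 0,"dz": 20,"turn": 0,"grip": 0.75}
    - {"dx": 0,"dy": 0,"dz": 20,"turn": 0,"grip": 0.75}
    - {"dx": 0,"dy": 0,"dz": 20,"turn": 0,"grip": 0.75}
    - {"dx": 0,"dy": 0,"dz": 15,"turn": 0,"grip": 0.75}
    - {"dx": 0,"dy": 0,"dz": 15,"turn": 0,"grip": 0.75}
    - {"dx": 0,"dy": 0,"dz": 12,"turn": 0,"grip": 0.75}
    - {"dx": 0,"dy": 0,"dz": 10,"turn": 0,"grip": 0.75}
    - {"dx": 0,"dy": 0,"dz": 6,"turn": 0,"grip": 0.75}
    - {"dx": 0,"dy": 0,"dz": 3,"turn": 0,"grip": 0.75}
    - {"dx": 0,"dy": 0,"dz": 0,"turn": 0,"grip": 0.75}
    - {"dx": 0,"dy": 0,"dz": 0,"turn": 0,"grip": 0.6}
    - {"dx": 0,"dy": 0,"dz": 0,"turn": 0,"grip": 0.5}
    - {"dx": 0,"dy": 0,"dz": 0,"turn": 0,"grip": 0.4}
    - {"dx": 0,"dy": 0,"dz": 0,"turn": 0,"grip": 0.3}
    - {"dx": 0,"dy": 0,"dz": 0,"turn": 0,"grip": 0.3}
    - {"dx": 0,"dy": 0,"dz": 0,"turn": 0,"grip": 0.3}
  force: 25

```text
clock: 4.65
tool_pos: [0.4003, 0.3149, 0.0219]
eef_rot: [-0.013, 1.0, 0.0, 0.0]
contact_force: [-0.6, 0.4, 8.0]
opening: 0.315
```

```bash
python3 - <<'E'
from m import *
rel([.400,.314,.021])
s=snapshot('wrist'); save(s,'w3')
s=snapshot('scene'); s['img']=cv2.resize(s['img'][200:420,330:560],None,fx=2.6,fy=2.6); save(s,'s3')
E
```

```text
t 4.65 pos [0.4003 0.3149 0.0219] R [[-1.0, -0.026, 0.001], [-0.026, 1.0, 0.0], [-0.001, 0.0, -1.0]] F [-0.6  0.4  8. ] op 0.315
shift mm [ 0.3 -0.9  0.9]
```

View pics/w3.png

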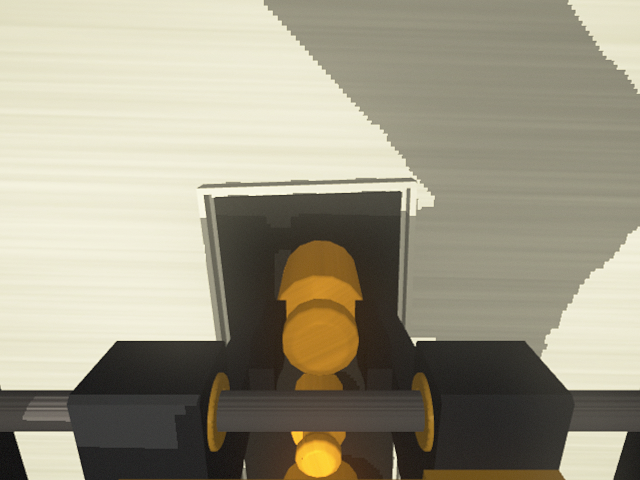

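View pics/s3.png

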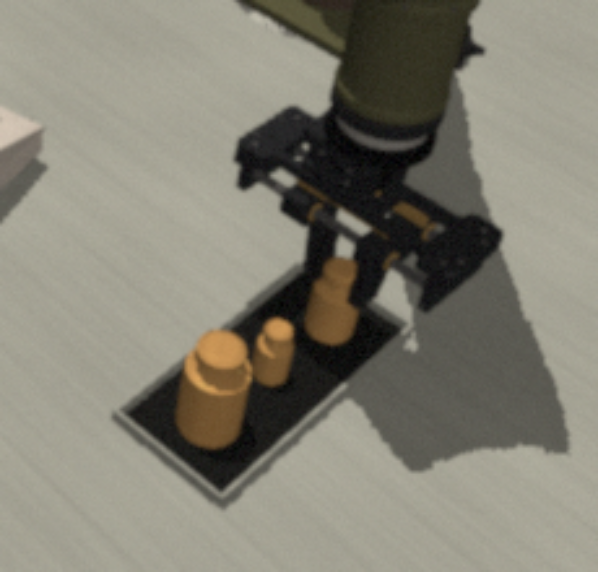

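```bash
python3 - <<'E'
from m import *
for n in('top','scene','wrist'):
    s=snapshot(n)
    for r in regions_of(s,'weight_500')[:4]:
        P=pts(s,r['pixels']); 
        if len(P)<30: continue
        zt=np.percentile(P[:,2],95);T=P[P[:,2]>zt-.01]
        print(n,round(r['score'],2),r['extent'],np.round(zt,3),np.round(cv2.minEnclosingCircle((T[:,:2]*1000).astype(np.float32))[0],1),np.round(np.median(P,0),3),np.round(np.percentile(P,2,0),3),np.round(np.percentile(P,98,0),3))
    if n=='top': 
        s['img']=cv2.resize(s['img'][200:380,90:250],None,fx=3.2,fy=3.2);save(s,'t4')
E
```

```text
top 0.87 [134.2, 234.8, 172.9, 268.0] 0.093 [543.6 317.1] [0.54  0.307 0.069] [0.52  0.294 0.006] [0.567 0.356 0.093]
top 0.65 [146.6, 279.7, 167.8, 297.1] 0.059 [471.7 314.3] [0.471 0.307 0.041] [0.459 0.301 0.009] [0.483 0.322 0.059]
scene 0.8 [448.6, 299.0, 470.4, 332.1] 0.075 [401.5 314.9] [0.411 0.319 0.044] [0.394 0.303 0.008] [0.418 0.333 0.076]
scene 0.73 [425.2, 322.1, 444.2, 351.2] 0.059 [474. 318.] [0.478 0.321 0.039] [0.466 0.309 0.009] [0.485 0.33  0.059]
scene 0.65 [399.3, 326.8, 425.0, 373.3] 0.093 [543.7 319.3] [0.556 0.328 0.066] [0.531 0.302 0.01 ] [0.567 0.342 0.093]
wrist 0.9 [294.2, 371.1, 348.0, 478.8] 0.058 [469.2 315.3] [0.464 0.315 0.055] [0.456 0.304 0.01 ] [0.476 0.327 0.059]
wrist 0.71 [277.3, 241.7, 362.7, 378.2] 0.075 [397.5 314.3] [0.388 0.314 0.065] [0.379 0.299 0.01 ] [0.409 0.329 0.075]
wrist 0.56 [282.3, 463.6, 360.5, 480.0] 0.023 [530.1 318.4] [0.523 0.324 0.015] [0.518 0.297 0.007] [0.534 0.339 0.023]
```

View pics/t4.png

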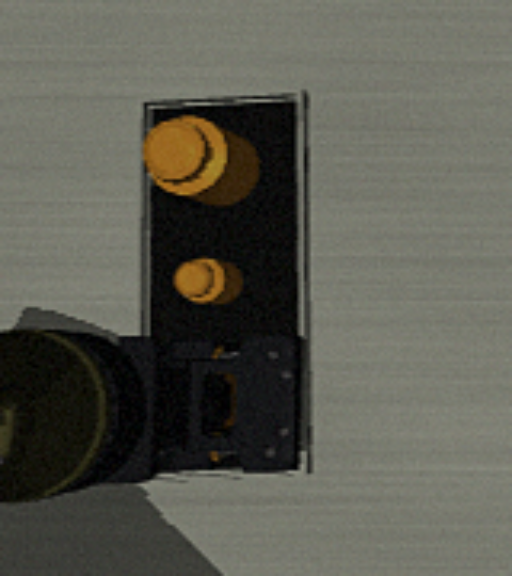

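```bash
python3 - <<'E'
from m import *
st=get_state();print(st['contact_force'],st['moment'],st['opening'])
for n in('scene','wrist'):
    s=snapshot(n)
    A=pts(s,np.ones((480,640),bool)); col=s['img'][s['depth']>0]
    m=(abs(A[:,0]-.4)<.03)&(abs(A[:,1]-.315)<.1)&(A[:,2]>.012)&(A[:,2]<.12)
    for z in range(12,120,6):
        k=m&(A[:,2]*1000>=z)&(A[:,2]*1000<z+6)
        d=k&(col.max(1)<70); b=k&~(col.max(1)<70)
        f=lambda q:(len(q),*np.round(1000*np.r_[q[:,0].min(),q[:,0].max(),q[:,1].min(),q[:,1].max()]).astype(int)) if len(q) else 0
        print(n,z,'dark',f(A[d]),'bright',f(A[b]))
    
E
```

```text
[-0.37394967 -0.1887127   7.19292835] [-0.13964972  0.16887787 -0.04557523] 0.3157026596713605
scene 12 dark (2, np.int64(392), np.int64(397), np.int64(332), np.int64(334)) bright (75, np.int64(371), np.int64(428), np.int64(256), np.int64(364))
scene 18 dark (2, np.int64(390), np.int64(395), np.int64(331), np.int64(333)) bright (34, np.int64(399), np.int64(420), np.int64(308), np.int64(334))
scene 24 dark (1, np.int64(392), np.int64(392), np.int64(332), np.int64(332)) bright (40, np.int64(397), np.int64(418), np.int64(301), np.int64(335))
scene 30 dark (2, np.int64(391), np.int64(412), np.int64(301), np.int64(332)) bright (40, np.int64(394), np.int64(418), np.int64(305), np.int64(334))
scene 36 dark 0 bright (39, np.int64(396), np.int64(419), np.int64(302), np.int64(335))
scene 42 dark 0 bright (32, np.int64(399), np.int64(418), np.int64(300), np.int64(334))
scene 48 dark (3, np.int64(400), np.int64(407), np.int64(298), np.int64(336)) bright (63, np.int64(404), np.int64(418), np.int64(300), np.int64(333))
scene 54 dark (26, np.int64(401), np.int64(411), np.int64(288), np.int64(343)) 
[... 3122 characters left out ...]
, np.int64(387), np.int64(389), np.int64(284), np.int64(344))
wrist 90 dark (1151, np.int64(386), np.int64(400), np.int64(284), np.int64(344)) bright 0
wrist 96 dark (1948, np.int64(386), np.int64(399), np.int64(286), np.int64(342)) bright 0
wrist 102 dark (605, np.int64(386), np.int64(410), np.int64(288), np.int64(341)) bright (3, np.int64(387), np.int64(410), np.int64(336), np.int64(339))
wrist 108 dark (348, np.int64(386), np.int64(410), np.int64(289), np.int64(339)) bright (10, np.int64(408), np.int64(410), np.int64(293), np.int64(336))
wrist 114 dark (1098, np.int64(382), np.int64(411), np.int64(235), np.int64(393)) bright (62, np.int64(382), np.int64(411), np.int64(236), np.int64(336))
```

Measured at the fingertips, the tips are at z≈0.05, about 28 mm above where the reported TCP puts them. The fingers have closed on the knob. I'll open and check how tip height depends on opening.

Request:
send_rows:
  series:
    - {"dx": 0,"dy": 0,"dz": 0,"turn": 0,"grip": 0.4}
    - {"dx": 0,"dy": 0,"dz": 0,"turn": 0,"grip": 0.55}
    - {"dx": 0,"dy": 0,"dz": 0,"turn": 0,"grip": 0.7}
    - {"dx": 0,"dy": 0,"dz": 0,"turn": 0,"grip": 0.7}

```text
clock: 5.55
tool_pos: [0.3999, 0.3147, 0.0211]
eef_rot: [-0.013, 1.0, -0.0, -0.0]
contact_force: [-0.3, -0.1, 0.3]
opening: 0.648
```

```bash
cat >> m.py <<'E'
def fing(n,xr=.03):
    st=get_state(); p=st['tool_pos']; s=snapshot(n); A=pts(s,np.ones((480,640),bool)); col=s['img'][s['depth']>0]
    m=(abs(A[:,0]-p[0])<xr)&(abs(A[:,1]-p[1])<.07)&(col.max(1)<70)&(A[:,2]>p[2]-.03)
    for z in range(-18,80,4):
        q=A[m&(A[:,2]-p[2]>=z/1000)&(A[:,2]-p[2]<(z+4)/1000)]
        if len(q)>2: print(n,'dz',z,len(q),np.round(1000*(np.r_[np.percentile(q[:,0],[2,98])-p[0],np.percentile(q[:,1],[2,98])-p[1]])))
    return s
E
python3 - <<'E'
from m import *
rel([.400,.314,.021])
for n in('wrist','scene'): save(fing(n),n+'5')
E
```

```text
t 5.55 pos [0.3999 0.3147 0.0211] R [[-1.0, -0.026, -0.0], [-0.026, 1.0, -0.0], [0.0, -0.0, -1.0]] F [-0.3 -0.1  0.3] op 0.648
shift mm [-0.1 -0.7  0.1]
wrist dz -18 10401 [-29.  27. -50.  38.]
wrist dz -14 531 [-29.  27. -50.  38.]
wrist dz 30 264 [-13.   6. -38.  37.]
wrist dz 34 460 [-13.   6. -41.  39.]
wrist dz 38 531 [-14.   7. -42.  40.]
wrist dz 42 581 [-14.   6. -42.  41.]
wrist dz 46 652 [-14.   6. -43.  41.]
wrist dz 50 906 [-14.   7. -43.  41.]
wrist dz 54 893 [-14.   6. -43.  41.]
wrist dz 58 848 [-14.   6. -44.  42.]
wrist dz 62 832 [-14.   4. -44.  43.]
wrist dz 66 799 [-14.   1. -45.  43.]
wrist dz 70 940 [-14.  -2. -45.  43.]
wrist dz 74 1992 [-14.  -3. -45.  43.]
wrist dz 78 735 [-14.  -6. -45.  44.]
scene dz -18 454 [-29.  29. -53.  40.]
scene dz -14 165 [-28.  30. -49.  41.]
scene dz -10 4 [ -8.  21. -42.  20.]
scene dz 30 12 [ -1.   9. -39.  36.]
scene dz 34 16 [ -0.  11. -42.  40.]
scene dz 38 26 [ -1.  11. -39.  45.]
scene dz 42 28 [ -2.  12. -43.  45.]
scene dz 46 26 [ -2.  12. -42.  45.]
scene dz 50 29 [ -4.  11. -44.  45.]
scene dz 54 32 [ -5.  11. -45.  46.]
scene dz 58 25 [ -3.  11. -45.  46.]
scene dz 62 28 [  1.  11. -44.  46.]
scene dz 66 28 [ -1.  12. -45.  47.]
scene dz 70 25 [  6.  11. -42.  48.]
scene dz 74 35 [ -2.  12. -47.  45.]
scene dz 78 10 [  2.  12. -47. -32.]
```

View pics/wrist5.png

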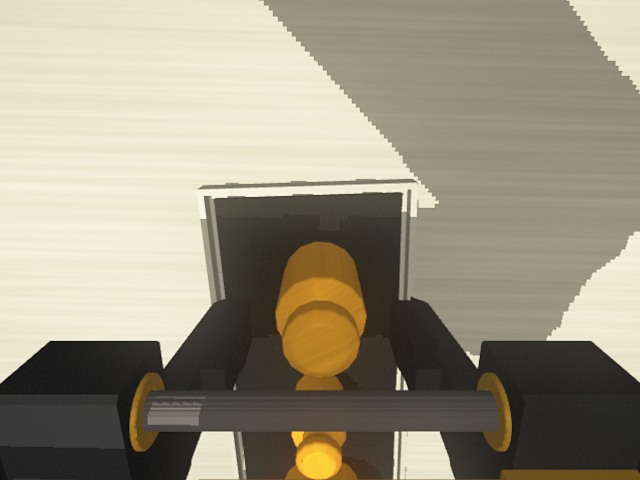

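The tips stay about 29 mm above the reported TCP at both openings, so the reported z reads low by that amount. The weight at (320,320) is still standing upright at its place. I'll go 28 mm lower to grip the body.

Request:
send_rows:
  series:
    - {"dx": 0,"dy": -0.5,"dz": 4,"turn": 0,"grip": 0.7}
    - {"dx": 0,"dy": 0,"dz": 6,"turn": 0,"grip": 0.7}
    - {"dx": 0,"dy": 0,"dz": 6,"turn": 0,"grip": 0.7}
    - {"dx": 0,"dy": 0,"dz": 6,"turn": 0,"grip": 0.7}
    - {"dx": 0,"dy": 0,"dz": 5,"turn": 0,"grip": 0.7}
    - {"dx": 0,"dy": 0,"dz": 0,"turn": 0,"grip": 0.7}
    - {"dx": 0,"dy": 0,"dz": 0,"turn": 0,"grip": 0.6}
    - {"dx": 0,"dy": 0,"dz": 0,"turn": 0,"grip": 0.5}
    - {"dx": 0,"dy": 0,"dz": 0,"turn": 0,"grip": 0.4}
    - {"dx": 0,"dy": 0,"dz": 0,"turn": 0,"grip": 0.35}
    - {"dx": 0,"dy": 0,"dz": 0,"turn": 0,"grip": 0.35}
    - {"dx": 0,"dy": 0,"dz": 0,"turn": 0,"grip": 0.35}
  force: 25

```text
clock: 6.85
tool_pos: [0.4002, 0.3147, -0.0055]
eef_rot: [-0.013, 1.0, 0.0, 0.0]
contact_force: [0.1, 0.4, 2.0]
opening: 0.424
```

Request:
send_rows:
  series:
    - {"dx": 0,"dy": 0,"dz": -5,"turn": 0,"grip": 0.35}
    - {"dx": 0,"dy": 0,"dz": -10,"turn": 0,"grip": 0.35}
    - {"dx": 0,"dy": 0,"dz": -15,"turn": 0,"grip": 0.35}
    - {"dx": 0,"dy": 0,"dz": -20,"turn": 0,"grip": 0.35}
    - {"dx": 0,"dy": 0,"dz": -20,"turn": 0,"grip": 0.35}
    - {"dx": 0,"dy": 0,"dz": -20,"turn": 0,"grip": 0.35}
    - {"dx": 0,"dy": 0,"dz": -20,"turn": 0,"grip": 0.35}
    - {"dx": 0,"dy": 0,"dz": -20,"turn": 0,"grip": 0.35}
    - {"dx": 0,"dy": 0,"dz": -15,"turn": 0,"grip": 0.35}
    - {"dx": 0,"dy": 0,"dz": -10,"turn": 0,"grip": 0.35}
    - {"dx": 0,"dy": 0,"dz": -5,"turn": 0,"grip": 0.35}
    - {"dx": 0,"dy": 0,"dz": 0,"turn": 0,"grip": 0.35}

```text
clock: 8.05
tool_pos: [0.4, 0.3141, 0.1546]
eef_rot: [-0.013, 1.0, 0.0, 0.0]
contact_force: [0.0, 0.2, -3.3]
opening: 0.421
```

```bash
python3 - <<'E'
from m import *
rel([.6615,-.0445,.15])
s=snapshot('wrist');save(s,'w6')
s=snapshot('scene');save(s,'s6')
A=pts(s,np.ones((480,640),bool));col=s['img'][s['depth']>0].astype(int)
m=(abs(A[:,0]-.4)<.04)&(abs(A[:,1]-.314)<.04)&(A[:,2]>.1)&(col[:,0]>col[:,2]+50)&(col[:,0]>100)
q=A[m];print(len(q),np.percentile(q,[2,50,98],axis=0).round(3))
E
```

```text
t 8.05 pos [0.4    0.3141 0.1546] R [[-1.0, -0.026, 0.0], [-0.026, 1.0, 0.0], [-0.0, 0.0, -1.0]] F [ 0.   0.2 -3.3] op 0.421
shift mm [-252.  -365.3    4.6]
442 [[0.397 0.305 0.17 ]
 [0.411 0.32  0.21 ]
 [0.418 0.33  0.235]]
```

View pics/s6.png

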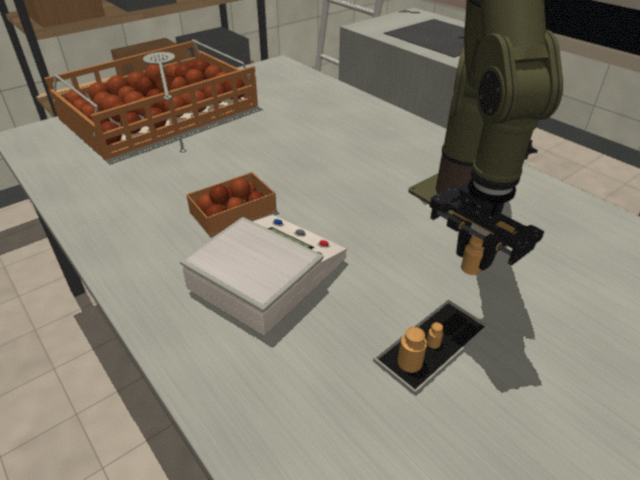

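Request:
send_rows:
  series:
    - {"dx": -6,"dy": -10,"dz": 0,"turn": 0,"grip": 0.35}
    - {"dx": -16,"dy": -23,"dz": 0,"turn": 0,"grip": 0.35}
    - {"dx": -16,"dy": -23,"dz": 0,"turn": 0,"grip": 0.35}
    - {"dx": -16,"dy": -23,"dz": 0,"turn": 0,"grip": 0.35}
    - {"dx": -16,"dy": -23,"dz": 0,"turn": 0,"grip": 0.35}
    - {"dx": -16,"dy": -23,"dz": 0,"turn": 0,"grip": 0.35}
    - {"dx": -16,"dy": -23,"dz": 0,"turn": 0,"grip": 0.35}
    - {"dx": -16,"dy": -23,"dz": 0,"turn": 0,"grip": 0.35}
    - {"dx": -16,"dy": -23,"dz": 0,"turn": 0,"grip": 0.35}
    - {"dx": -16,"dy": -23,"dz": 0,"turn": 0,"grip": 0.35}
    - {"dx": -16,"dy": -23,"dz": 0,"turn": 0,"grip": 0.35}
    - {"dx": -16,"dy": -23,"dz": 0,"turn": 0,"grip": 0.35}
    - {"dx": -16,"dy": -23,"dz": 0,"turn": 0,"grip": 0.35}
    - {"dx": -16,"dy": -23,"dz": 0,"turn": 0,"grip": 0.35}
    - {"dx": -16,"dy": -23,"dz": 0,"turn": 0,"grip": 0.35}
    - {"dx": -16,"dy": -23,"dz": 0,"turn": 0,"grip": 0.35}
    - {"dx": -6,"dy": -10,"dz": 0,"turn": 0,"grip": 0.35}
    - {"dx": 0,"dy": 0,"dz": 0,"turn": -0.12,"grip": 0.35}
    - {"dx": 0,"dy": 0,"dz": 0,"turn": -0.11,"grip": 0.35}
    - {"dx": 0,"dy": 0,"dz": 0,"turn": 0,"grip": 0.35}

```text
clock: 10.15
tool_pos: [0.6603, -0.0439, 0.1532]
eef_rot: [-0.128, 0.992, 0.0, -0.001]
contact_force: [-0.5, 1.1, -4.6]
opening: 0.423
```

```bash
python3 - <<'E'
from m import *
print(get_state()['q'].round(2))
rel([.6615,-.0445,.081])
for n in('scene','top'):
    s=snapshot(n);save(s,n+'7')
    A=pts(s,np.ones((480,640),bool));col=s['img'][s['depth']>0].astype(int)
    m=(abs(A[:,0]-.66)<.04)&(abs(A[:,1]+.0445)<.04)&(A[:,2]>.1)&(col[:,0]>col[:,2]+50)&(col[:,0]>100)
    q=A[m];print(len(q),np.percentile(q,[2,50,98],axis=0).round(3))
E
```

```text
[ 0.23  0.83 -0.46  1.49  0.42  0.93  1.47]
t 10.15 pos [ 0.6603 -0.0439  0.1532] R [[-0.967, -0.254, -0.002], [-0.254, 0.967, 0.001], [0.002, 0.001, -1.0]] F [-0.5  1.1 -4.6] op 0.423
shift mm [-1.2 -1.  72.2]
291 [[ 0.66  -0.052  0.169]
 [ 0.671 -0.035  0.2  ]
 [ 0.678 -0.026  0.23 ]]
79 [[ 0.643 -0.058  0.209]
 [ 0.648 -0.046  0.212]
 [ 0.668 -0.012  0.28 ]]
```

View pics/scene7.png

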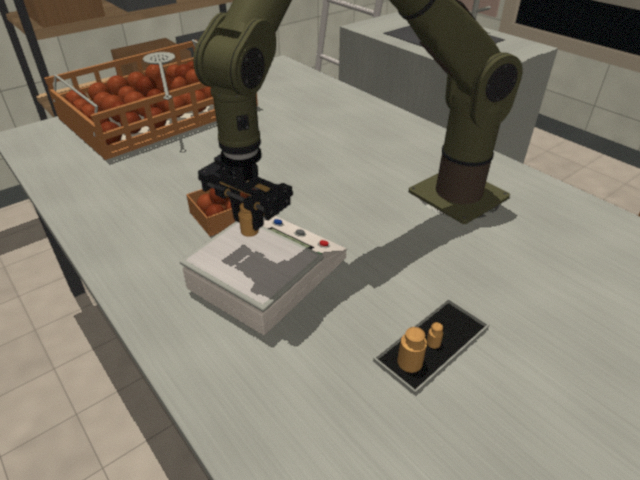

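Request:
send_rows:
  series:
    - {"dx": -1,"dy": -1,"dz": 10,"turn": 0,"grip": 0.35}
    - {"dx": 0,"dy": 0,"dz": 12,"turn": 0,"grip": 0.35}
    - {"dx": 0,"dy": 0,"dz": 12,"turn": 0,"grip": 0.35}
    - {"dx": 0,"dy": 0,"dz": 10,"turn": 0,"grip": 0.35}
    - {"dx": 0,"dy": 0,"dz": 8,"turn": 0,"grip": 0.35}
    - {"dx": 0,"dy": 0,"dz": 5,"turn": 0,"grip": 0.35}
    - {"dx": 0,"dy": 0,"dz": 3,"turn": 0,"grip": 0.35}
    - {"dx": 0,"dy": 0,"dz": 2,"turn": 0,"grip": 0.35}
    - {"dx": 0,"dy": 0,"dz": 2,"turn": 0,"grip": 0.35}
    - {"dx": 0,"dy": 0,"dz": 0,"turn": 0,"grip": 0.35}
    - {"dx": 0,"dy": 0,"dz": 0,"turn": 0,"grip": 0.35}

```text
clock: 11.35
tool_pos: [0.6629, -0.0446, 0.0905]
eef_rot: [-0.128, 0.992, 0.0, 0.0]
contact_force: [-0.1, 0.3, -4.2]
opening: 0.418
```

```bash
python3 - <<'E'
from m import *
rel([.6615,-.0445,.081])
for n in('scene','wrist'):
    s=snapshot(n);save(s,n+'8')
    A=pts(s,np.ones((480,640),bool));col=s['img'][s['depth']>0].astype(int)
    m=(abs(A[:,0]-.66)<.04)&(abs(A[:,1]+.0445)<.04)&(A[:,2]>.08)&(col[:,0]>col[:,2]+50)&(col[:,0]>100)
    q=A[m];print(len(q),np.percentile(q,[1,50,99],axis=0).round(4))
E
```

```text
t 11.35 pos [ 0.6629 -0.0446  0.0905] R [[-0.967, -0.253, 0.001], [-0.253, 0.967, 0.0], [-0.001, -0.0, -1.0]] F [-0.1  0.3 -4.2] op 0.418
shift mm [1.3 0.5 9.5]
267 [[ 0.6623 -0.0561  0.1053]
 [ 0.6736 -0.0354  0.1368]
 [ 0.6803 -0.0251  0.1691]]
9242 [[ 0.6295 -0.0767  0.1051]
 [ 0.6489 -0.049   0.1497]
 [ 0.6661 -0.027   0.2073]]
```

View pics/wrist8.png

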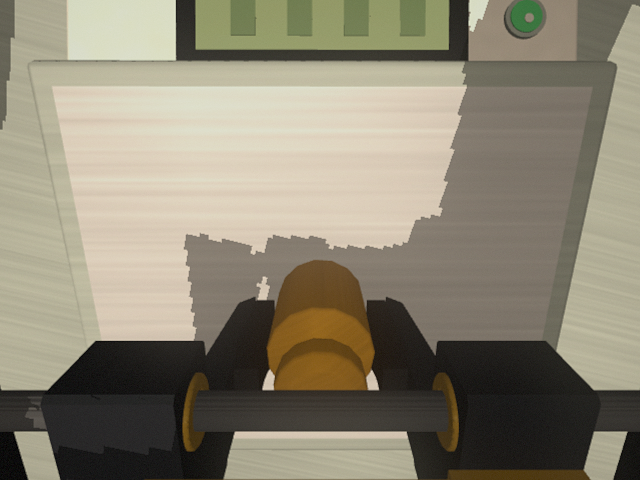

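The weight is upright at (320,350) in the wrist view, over the middle of the pan and about 9 mm above it.

Request:
send_rows:
  series:
    - {"dx": 0.5,"dy": 0,"dz": 2,"turn": 0,"grip": 0.35}
    - {"dx": 0.5,"dy": 0,"dz": 2,"turn": 0,"grip": 0.35}
    - {"dx": 0,"dy": 0,"dz": 1,"turn": 0,"grip": 0.35}
    - {"dx": 0,"dy": 0,"dz": 1,"turn": 0,"grip": 0.35}
    - {"dx": 0,"dy": 0,"dz": 1,"turn": 0,"grip": 0.35}
    - {"dx": 0,"dy": 0,"dz": 0,"turn": 0,"grip": 0.35}

```text
clock: 12.05
tool_pos: [0.6617, -0.0449, 0.083]
eef_rot: [-0.128, 0.992, 0.0, -0.0]
contact_force: [0.5, -0.0, -5.1]
opening: 0.42
```

Request:
send_rows:
  series:
    - {"dx": 0,"dy": 0,"dz": 0.7,"turn": 0,"grip": 0.35}
    - {"dx": 0,"dy": 0,"dz": 0.7,"turn": 0,"grip": 0.35}
    - {"dx": 0,"dy": 0,"dz": 0,"turn": 0,"grip": 0.35}

```text
clock: 12.35
tool_pos: [0.6617, -0.0449, 0.0817]
eef_rot: [-0.128, 0.992, 0.0, -0.0]
contact_force: [0.8, -0.5, -5.9]
opening: 0.418
```

Request:
send_rows:
  series:
    - {"dx": 0,"dy": 0,"dz": 0.7,"turn": 0,"grip": 0.35}
    - {"dx": 0,"dy": 0,"dz": 0.7,"turn": 0,"grip": 0.35}
    - {"dx": 0,"dy": 0,"dz": 0,"turn": 0,"grip": 0.35}

```text
clock: 12.65
tool_pos: [0.6619, -0.0449, 0.0815]
eef_rot: [-0.128, 0.992, -0.0, 0.0]
contact_force: [-3.7, 0.2, 5.4]
opening: 0.419
```

Contact felt: the force went from -5 to +5 N. Releasing.

Request:
send_rows:
  series:
    - {"dx": 0,"dy": 0,"dz": -0.4,"turn": 0,"grip": 0.35}
    - {"dx": 0,"dy": 0,"dz": 0,"turn": 0,"grip": 0.43}
    - {"dx": 0,"dy": 0,"dz": 0,"turn": 0,"grip": 0.5}
    - {"dx": 0,"dy": 0,"dz": 0,"turn": 0,"grip": 0.6}
    - {"dx": 0,"dy": 0,"dz": 0,"turn": 0,"grip": 0.7}
    - {"dx": 0,"dy": 0,"dz": 0,"turn": 0,"grip": 0.7}
    - {"dx": 0,"dy": 0,"dz": 0,"turn": 0,"grip": 0.7}
    - {"dx": 0,"dy": 0,"dz": -6,"turn": 0,"grip": 0.7}
    - {"dx": 0,"dy": 0,"dz": -12,"turn": 0,"grip": 0.7}
    - {"dx": 0,"dy": 0,"dz": -18,"turn": 0,"grip": 0.7}
    - {"dx": 0,"dy": 0,"dz": -20,"turn": 0,"grip": 0.7}
    - {"dx": 0,"dy": 0,"dz": -20,"turn": 0,"grip": 0.7}
    - {"dx": 0,"dy": 0,"dz": -20,"turn": 0,"grip": 0.7}
    - {"dx": 0,"dy": 0,"dz": -14,"turn": 0,"grip": 0.7}
    - {"dx": 0,"dy": 0,"dz": 0,"turn": 0,"grip": 0.7}

```text
clock: 14.15
tool_pos: [0.6634, -0.0446, 0.1937]
eef_rot: [-0.128, 0.992, -0.0, 0.003]
contact_force: [0.1, -0.8, 0.2]
opening: 0.702
```

```bash
python3 - <<'E'
from m import *
rel([.516,-.155,.13])
for n in('scene','wrist'):
    s=snapshot(n);save(s,n+'9')
    A=pts(s,np.ones((480,640),bool));col=s['img'][s['depth']>0].astype(int)
    m=(abs(A[:,0]-.66)<.04)&(abs(A[:,1]+.0445)<.04)&(A[:,2]>.08)&(A[:,2]<.175)&(col[:,0]>col[:,2]+50)&(col[:,0]>100)
    q=A[m];print(len(q),np.percentile(q,[1,50,99],axis=0).round(4))
    T=q[q[:,2]>np.percentile(q[:,2],98)-.008];print(cv2.minEnclosingCircle((T[:,:2]*1000).astype(np.float32)))
E
```

```text
t 14.15 pos [ 0.6634 -0.0446  0.1937] R [[-0.967, -0.253, 0.005], [-0.253, 0.967, 0.0], [-0.005, -0.001, -1.0]] F [ 0.1 -0.8  0.2] op 0.702
shift mm [170.9 -69.4  62.9]
428 [[ 0.65   -0.0549  0.0968]
 [ 0.6686 -0.0346  0.137 ]
 [ 0.6795 -0.0239  0.162 ]]
((662.0796508789062, -41.844512939453125), 13.820599555969238)
3325 [[ 0.6408 -0.0629  0.0994]
 [ 0.6528 -0.0474  0.1585]
 [ 0.6713 -0.0289  0.1622]]
((659.3788452148438, -45.57719802856445), 14.463197708129883)
```

View pics/wrist9.png

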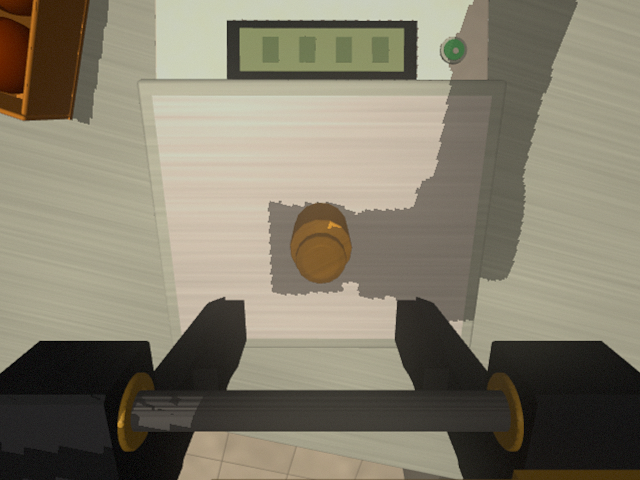

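The weight stands upright at (320,243) in the wrist view, released, with its measured centre within about 2 mm of the pan's middle. Moving over the key and shutting the fingers.

Request:
send_rows:
  series:
    - {"dx": 8,"dy": -4,"dz": 0,"turn": 0,"grip": 0.7}
    - {"dx": 18,"dy": -7,"dz": 0,"turn": 0,"grip": 0.7}
    - {"dx": 20,"dy": -8,"dz": 0,"turn": 0,"grip": 0.5}
    - {"dx": 20,"dy": -8,"dz": 0,"turn": 0,"grip": 0.3}
    - {"dx": 20,"dy": -8,"dz": 0,"turn": 0,"grip": 0.1}
    - {"dx": 20,"dy": -8,"dz": 0,"turn": 0,"grip": 0}
    - {"dx": 20,"dy": -8,"dz": 0,"turn": 0,"grip": 0}
    - {"dx": 20,"dy": -8,"dz": 0,"turn": 0,"grip": 0}
    - {"dx": 18,"dy": -7,"dz": 10,"turn": 0,"grip": 0}
    - {"dx": 9,"dy": -3,"dz": 20,"turn": 0,"grip": 0}
    - {"dx": 0,"dy": 0,"dz": 30,"turn": 0,"grip": 0}
    - {"dx": 0,"dy": 0,"dz": 20,"turn": 0,"grip": 0}
    - {"dx": 0,"dy": 0,"dz": 10,"turn": 0,"grip": 0}
    - {"dx": 0,"dy": 0,"dz": 0,"turn": 0,"grip": 0}
    - {"dx": 0,"dy": 0,"dz": 0,"turn": 0,"grip": 0}

```text
clock: 15.75
tool_pos: [0.512, -0.1555, 0.1011]
eef_rot: [-0.128, 0.992, 0.0, 0.0]
contact_force: [-0.5, -0.2, 0.3]
opening: 0.006
```

```bash
python3 - <<'E'
from m import *
rel([.5146,-.1555,.032])
s=fing('wrist',.02);save(s,'w10');print('cam',-np.array(s['R']).T@s['t'])
for r in regions_of(s,'key_cal_top')[:2]:
    P=pts(s,r['pixels']);P=P[P[:,2]>.055];print(r['score'],r['extent'],len(P),P.mean(0).round(4),P.min(0).round(4),P.max(0).round(4))
s=fing('scene',.02);save(s,'s10')
E
```

```text
t 15.75 pos [ 0.512  -0.1555  0.1011] R [[-0.967, -0.253, 0.0], [-0.253, 0.967, 0.0], [-0.0, 0.0, -1.0]] F [-0.5 -0.2  0.3] op 0.006
shift mm [-2.5 -0.7 69.1]
wrist dz 30 116 [-14.  -8. -13.   6.]
wrist dz 34 269 [-15.  -8. -15.   8.]
wrist dz 38 338 [-15.  -8. -16.   9.]
wrist dz 42 400 [-15.  -8. -16.  10.]
wrist dz 46 418 [-16.  -8. -17.  10.]
wrist dz 50 548 [-16.  -1. -17.  11.]
wrist dz 54 564 [-16.  -5. -17.  11.]
wrist dz 58 577 [-16.  -8. -18.  11.]
wrist dz 62 464 [-16.  -8. -17.  11.]
wrist dz 66 435 [-15.  -8. -13.   7.]
wrist dz 70 488 [-15.  -9. -13.   7.]
wrist dz 74 1373 [-14.  -3. -12.   6.]
wrist dz 78 136 [-15.  -6. -12.   6.]
cam [ 0.43078    -0.1768792   0.27851715]
scene dz 30 4 [ 5.  9. -6.  3.]
scene dz 34 12 [  6.  11. -10.  11.]
scene dz 38 14 [ -7.  11. -10.  15.]
scene dz 42 20 [-8. 12. -8. 17.]
scene dz 46 18 [ -8.  13. -10.  17.]
scene dz 50 21 [-8. 12. -8. 18.]
scene dz 54 21 [ -9.  12. -10.  18.]
scene dz 58 16 [ -3.  11. -11.  18.]
scene dz 62 18 [ -7.  13. -11.  18.]
scene dz 66 20 [-8. 13. -9. 19.]
scene dz 70 24 [ -6.  14. -10.  19.]
scene dz 74 22 [ -8.  12. -11.  20.]
scene dz 78 18 [-10.  12. -13.  20.]
```

View pics/w10.png

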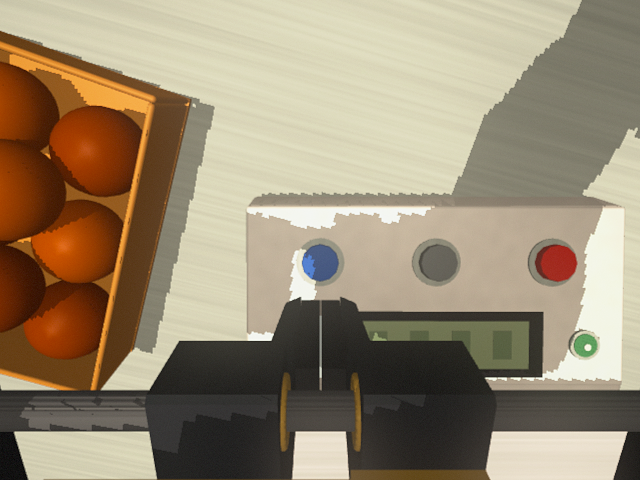

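View pics/s10.png

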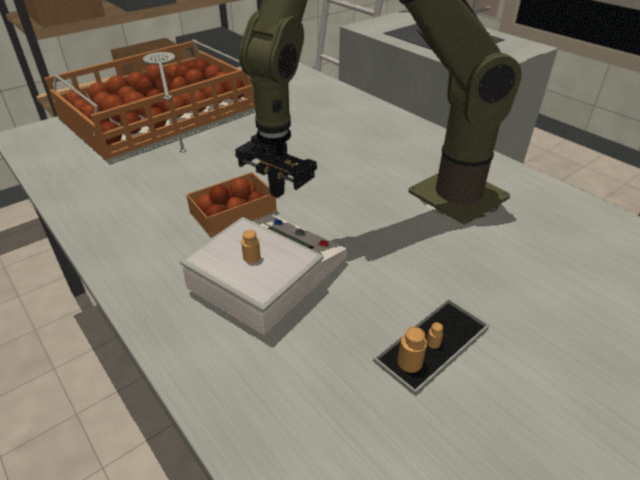

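The scene view shows the weight upright on the pan at (251,247). The wrist view shows the blue key at (320,263), in line with the shut fingers. The network didn't report the key here, so I'll check its position by colour.

```bash
python3 - <<'E'
from m import *
s=snapshot('wrist')
hsv=cv2.cvtColor(s['img'],cv2.COLOR_RGB2HSV); m=(hsv[...,0]>100)&(hsv[...,0]<130)&(hsv[...,1]>90)
m[:,:290]=0;m[:,350:]=0;m[:230]=0;m[300:]=0
P=pts(s,m);print(len(P),P.mean(0),P.min(0),P.max(0),cv2.minEnclosingCircle((P[:,:2]*1000).astype(np.float32)))
E
```

```text
963 [ 0.51333147 -0.15566738  0.05954216] [ 0.50351096 -0.16577805  0.05538686] [ 0.52322493 -0.14539914  0.06333817] ((513.4093017578125, -155.477294921875), 10.384695053100586)
```

Request:
send_rows:
  series:
    - {"dx": -1.5,"dy": -0.5,"dz": 8,"turn": 0,"grip": 0}
    - {"dx": 0,"dy": 0,"dz": 12,"turn": 0,"grip": 0}
    - {"dx": 0,"dy": 0,"dz": 12,"turn": 0,"grip": 0}
    - {"dx": 0,"dy": 0,"dz": 12,"turn": 0,"grip": 0}
    - {"dx": 0,"dy": 0,"dz": 8,"turn": 0,"grip": 0}
    - {"dx": 0,"dy": 0,"dz": 5,"turn": 0,"grip": 0}
    - {"dx": 0,"dy": 0,"dz": 3,"turn": 0,"grip": 0}
    - {"dx": 0,"dy": 0,"dz": 2,"turn": 0,"grip": 0}
    - {"dx": 0,"dy": 0,"dz": 0,"turn": 0,"grip": 0}
    - {"dx": 0,"dy": 0,"dz": 0,"turn": 0,"grip": 0}

```text
clock: 16.95
tool_pos: [0.5137, -0.1556, 0.0391]
eef_rot: [-0.128, 0.992, -0.0, 0.0]
contact_force: [0.4, -0.2, 0.1]
opening: 0.002
```

```bash
python3 - <<'E'
from m import *
rel([.5135,-.1555,.032])
s=snapshot('wrist');save(s,'w11')
E
```

```text
t 16.95 pos [ 0.5137 -0.1556  0.0391] R [[-0.967, -0.253, 0.001], [-0.253, 0.967, -0.0], [-0.001, -0.0, -1.0]] F [ 0.4 -0.2  0.1] op 0.002
shift mm [0.2 0.2 7.1]
```

View pics/w11.png

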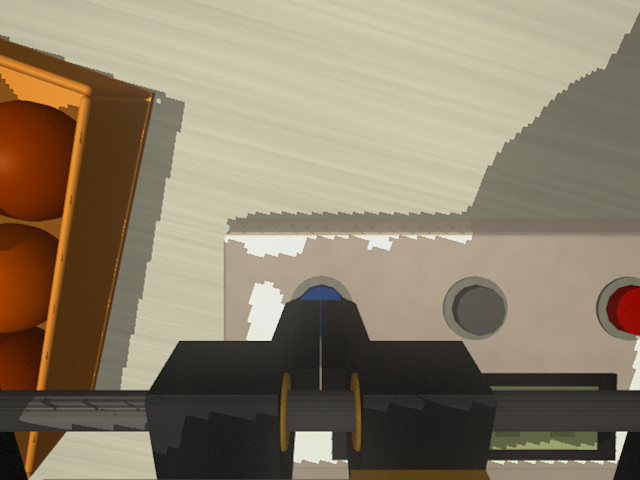

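The tips sit centred over the blue cap at (321,293), with a few mm still to go.

Request:
send_rows:
  series:
    - {"dx": 0,"dy": 0,"dz": 1.5,"turn": 0,"grip": 0}
    - {"dx": 0,"dy": 0,"dz": 1.5,"turn": 0,"grip": 0}
    - {"dx": 0,"dy": 0,"dz": 1,"turn": 0,"grip": 0}
    - {"dx": 0,"dy": 0,"dz": 1,"turn": 0,"grip": 0}
    - {"dx": 0,"dy": 0,"dz": 0,"turn": 0,"grip": 0}

```text
clock: 17.5
tool_pos: [0.5134, -0.1555, 0.0336]
eef_rot: [-0.128, 0.992, 0.0, -0.0]
contact_force: [0.5, 0.4, -0.5]
opening: 0.008
```

Request:
send_rows:
  series:
    - {"dx": 0,"dy": 0,"dz": 1,"turn": 0,"grip": 0}
    - {"dx": 0,"dy": 0,"dz": 1,"turn": 0,"grip": 0}
    - {"dx": 0,"dy": 0,"dz": 0,"turn": 0,"grip": 0}

```text
clock: 17.8
tool_pos: [0.5134, -0.1556, 0.0317]
eef_rot: [-0.128, 0.992, 0.0, -0.0]
contact_force: [0.7, -0.3, 0.0]
opening: 0.003
```

Request:
send_rows:
  series:
    - {"dx": 0,"dy": 0,"dz": 1,"turn": 0,"grip": 0}
    - {"dx": 0,"dy": 0,"dz": 1,"turn": 0,"grip": 0}
    - {"dx": 0,"dy": 0,"dz": 0,"turn": 0,"grip": 0}

```text
clock: 18.1
tool_pos: [0.5138, -0.1555, 0.0299]
eef_rot: [-0.128, 0.992, -0.0, 0.0]
contact_force: [0.6, -0.0, 2.9]
opening: 0.003
```

Request:
send_rows:
  series:
    - {"dx": 0,"dy": 0,"dz": 1.5,"turn": 0,"grip": 0}
    - {"dx": 0,"dy": 0,"dz": 1.5,"turn": 0,"grip": 0}
    - {"dx": 0,"dy": 0,"dz": 0,"turn": 0,"grip": 0}

```text
clock: 18.4
tool_pos: [0.5146, -0.1553, 0.0271]
eef_rot: [-0.128, 0.992, 0.0, 0.001]
contact_force: [0.8, 0.0, 5.6]
opening: 0.005
```

Request:
send_rows:
  series:
    - {"dx": 0,"dy": 0,"dz": 0.7,"turn": 0,"grip": 0}
    - {"dx": 0,"dy": 0,"dz": 0.7,"turn": 0,"grip": 0}
    - {"dx": 0,"dy": 0,"dz": 0,"turn": 0,"grip": 0}

```text
clock: 18.7
tool_pos: [0.5149, -0.1553, 0.0259]
eef_rot: [-0.128, 0.992, -0.0, 0.001]
contact_force: [-0.3, 0.7, 7.3]
opening: 0.004
```

Request:
send_rows:
  series:
    - {"dx": 0,"dy": 0,"dz": 0.5,"turn": 0,"grip": 0}
    - {"dx": 0,"dy": 0,"dz": 0.5,"turn": 0,"grip": 0}
    - {"dx": 0,"dy": 0,"dz": 0,"turn": 0,"grip": 0}

```text
clock: 19.0
tool_pos: [0.5151, -0.1552, 0.0254]
eef_rot: [-0.128, 0.992, -0.0, 0.002]
contact_force: [0.2, 0.8, 9.4]
opening: 0.006
```

Request:
send_rows:
  series:
    - {"dx": 0,"dy": 0,"dz": 0.5,"turn": 0,"grip": 0}
    - {"dx": 0,"dy": 0,"dz": 0.5,"turn": 0,"grip": 0}
    - {"dx": 0,"dy": 0,"dz": 0,"turn": 0,"grip": 0}

```text
clock: 19.3
tool_pos: [0.5152, -0.1552, 0.0251]
eef_rot: [-0.128, 0.992, -0.0, 0.002]
contact_force: [-0.9, 1.9, 16.5]
opening: 0.004
```

The force rose steeply with almost no travel, so the key is on its stop at 16 N. Holding.

Request:
send_rows:
  series:
    - {"dx": 0,"dy": 0,"dz": 0,"turn": 0,"grip": 0}
    - {"dx": 0,"dy": 0,"dz": 0,"turn": 0,"grip": 0}
    - {"dx": 0,"dy": 0,"dz": 0,"turn": 0,"grip": 0}
    - {"dx": 0,"dy": 0,"dz": 0,"turn": 0,"grip": 0}
    - {"dx": 0,"dy": 0,"dz": 0,"turn": 0,"grip": 0}
    - {"dx": 0,"dy": 0,"dz": 0,"turn": 0,"grip": 0}
    - {"dx": 0,"dy": 0,"dz": 0,"turn": 0,"grip": 0}
    - {"dx": 0,"dy": 0,"dz": 0,"turn": 0,"grip": 0}
    - {"dx": 0,"dy": 0,"dz": 0,"turn": 0,"grip": 0}
    - {"dx": 0,"dy": 0,"dz": 0,"turn": 0,"grip": 0}

```text
clock: 20.3
tool_pos: [0.5152, -0.1553, 0.0251]
eef_rot: [-0.128, 0.992, -0.0, 0.002]
contact_force: [-0.6, 0.9, 17.7]
opening: 0.004
```

```bash
python3 - <<'E'
from m import *
rel([.5135,-.1555,.026])
s=snapshot('wrist');save(s,'w12')
s=snapshot('scene');save(s,'s12')
E
```

```text
t 20.3 pos [ 0.5152 -0.1553  0.0251] R [[-0.967, -0.254, 0.004], [-0.254, 0.967, -0.0], [-0.004, -0.001, -1.0]] F [-0.6  0.9 17.7] op 0.004
shift mm [ 1.7  0.2 -0.9]
```

View pics/w12.png

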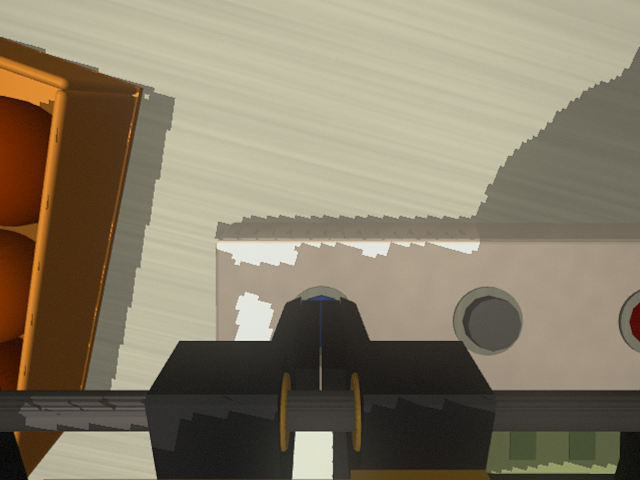

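View pics/s12.png

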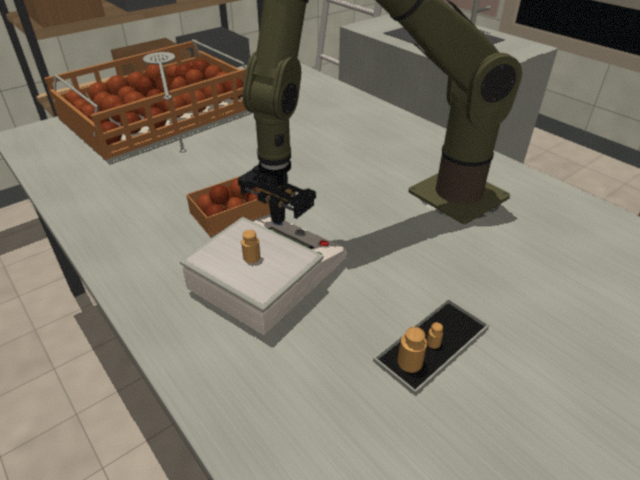

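The wrist view shows the fingers only on the blue cap at (321,297), with the grey key free at (487,322). In the scene view the weight still stands at (251,247). I'll finish the hold.

Request:
send_rows:
  series:
    - {"dx": 0,"dy": 0,"dz": 0,"turn": 0,"grip": 0}
    - {"dx": 0,"dy": 0,"dz": 0,"turn": 0,"grip": 0}
    - {"dx": 0,"dy": 0,"dz": 0,"turn": 0,"grip": 0}
    - {"dx": 0,"dy": 0,"dz": 0,"turn": 0,"grip": 0}
    - {"dx": 0,"dy": 0,"dz": 0,"turn": 0,"grip": 0}
    - {"dx": 0,"dy": 0,"dz": 0,"turn": 0,"grip": 0}
    - {"dx": 0,"dy": 0,"dz": 0,"turn": 0,"grip": 0}
    - {"dx": 0,"dy": 0,"dz": 0,"turn": 0,"grip": 0}
    - {"dx": 0,"dy": 0,"dz": 0,"turn": 0,"grip": 0}
    - {"dx": 0,"dy": 0,"dz": 0,"turn": 0,"grip": 0}
    - {"dx": 0,"dy": 0,"dz": 0,"turn": 0,"grip": 0}
    - {"dx": 0,"dy": 0,"dz": 0,"turn": 0,"grip": 0}
    - {"dx": 0,"dy": 0,"dz": 0,"turn": 0,"grip": 0}
    - {"dx": 0,"dy": 0,"dz": 0,"turn": 0,"grip": 0}
    - {"dx": 0,"dy": 0,"dz": 0,"turn": 0,"grip": 0}
    - {"dx": 0,"dy": 0,"dz": 0,"turn": 0,"grip": 0}
    - {"dx": 0,"dy": 0,"dz": 0,"turn": 0,"grip": 0}
    - {"dx": 0,"dy": 0,"dz": 0,"turn": 0,"grip": 0}
    - {"dx": 0,"dy": 0,"dz": 0,"turn": 0,"grip": 0}
    - {"dx": 0,"dy": 0,"dz": 0,"turn": 0,"grip": 0}

```text
clock: 22.4
tool_pos: [0.5152, -0.1553, 0.0251]
eef_rot: [-0.128, 0.992, -0.0, 0.002]
contact_force: [-1.0, 1.4, 16.4]
opening: 0.009
```

Request:
send_rows:
  series:
    - {"dx": 0,"dy": 0,"dz": 0,"turn": 0,"grip": 0}
    - {"dx": 0,"dy": 0,"dz": 0,"turn": 0,"grip": 0}
    - {"dx": 0,"dy": 0,"dz": 0,"turn": 0,"grip": 0}
    - {"dx": 0,"dy": 0,"dz": 0,"turn": 0,"grip": 0}
    - {"dx": 0,"dy": 0,"dz": 0,"turn": 0,"grip": 0}
    - {"dx": 0,"dy": 0,"dz": 0,"turn": 0,"grip": 0}
    - {"dx": 0,"dy": 0,"dz": 0,"turn": 0,"grip": 0}
    - {"dx": 0,"dy": 0,"dz": 0,"turn": 0,"grip": 0}
    - {"dx": 0,"dy": 0,"dz": 0,"turn": 0,"grip": 0}
    - {"dx": 0,"dy": 0,"dz": 0,"turn": 0,"grip": 0}

```text
clock: 23.4
tool_pos: [0.5152, -0.1552, 0.0251]
eef_rot: [-0.128, 0.992, -0.0, 0.002]
contact_force: [-1.8, 0.8, 16.3]
opening: 0.003
```

```bash
python3 - <<'E'
from m import *
rel([.5135,-.1555,.026])
print(finish_job())
E
```

```text
t 23.4 pos [ 0.5152 -0.1552  0.0251] R [[-0.967, -0.254, 0.004], [-0.254, 0.967, -0.0], [-0.004, -0.001, -1.0]] F [-1.8  0.8 16.3] op 0.003
shift mm [ 1.7  0.2 -0.9]
the job is handed in; nothing more can be done
None
```

The 500 g weight is standing on the middle of the pan, released, and I handed the job in at 23.4 s still holding the blue key in. The last check put the weight upright and within about 2–3 mm of the pan's centre.

- **Blue key:** I held it for about 4 s at a steady 16–18 N. The force rose sharply with almost no more travel after about 5 mm, which is how I judged it was on its stop.
- **Other objects:** in the last pictures the grey and red keys were free. The other two weights and the tub were where they started.

Some readings disagreed:
- **Fingertip height:** the cameras showed the fingertips about 29 mm higher than the reported TCP. My first grip therefore closed on the weight's knob, with about 8 N on its shoulder. I reopened and took it by the body, and the weight did not move.
- **Weight names:** the network did not tell the three weights apart, so I picked the 500 g by its measured size.
- **Key position:** the wrist and top cameras differed by about 3 mm on the key, so I aimed between them. In the wrist picture taken above the key, the network did not find it, and I used its colour instead.

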